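# Set the toy railway's route pins

### The arm

A 7-joint arm with a two-finger parallel gripper is mounted at the origin on the work surface. World frame = base frame: x ahead of the robot, y to its left, z up, the work surface at z = 0. Lengths are in m, angles in rad, forces in N, time in s.
With the tool pointing down it reaches from about 0.35 to 0.9 m from the base axis. Payload 8.1 kg.
Tool frame: the origin (TCP) lies at the very end of the fingers, on their centre line; the grasp point (between the pads) lies 19 mm behind it (arm.tcp_to_grasp is the z of the grasp point in the tool frame, in m); z points along the fingers, y is the line along which they close (so a half turn about z gives the same grasp; the last joint's range is limited). The gripper opens to 92 mm and grips with 3 to 60 N. Pads are 19 mm wide; open, the fingers measure 130 mm over their backs; the gripper's body (75 mm by 190 mm) begins 47 mm behind the grasp point.
Start: joints at [-1.214, 0.434, 0.025, 1.573, -0.012, 1.134, -0.075], TCP at [0.277, 0.56, 0.227] pointing down, gripper open.
Joint ranges: [-2.62, 2.62], [-0.44, 2.09], [-1.27, 1.32], [0.08, 2.57], [-1.32, 4.46], [0.12, 2], [-2.74, 2.74]. Speed limits (rad/s): [2.22, 2.22, 3.01, 3.01, 3.14, 3.14, 3.14].

### API

Orientations are given as a rotation vector (axis times angle).
In Python, from cell import readout, vision, sign_off, arm gives the robot as it stands. The module is installed in compiled form; this text tells all that it offers.
- The arm moves only by the shell command python3 -m creep 'ROWS' [FORCE]. ROWS is JSON, a list of rows, each a list of 5 numbers: the shift along the tool's x, y, z in units of 4 cm (1.0 is 4 cm), then the turn about the tool's z in units of 4 degrees (1.0 is 4 degrees), then the opening, from 0 (shut) to 1 (fully open). A call has 1 to 12 rows; each row shifts and turns the commanded pose from where the row before left it, along the tool's axes as they then stand; what a row does not reach is not made up. A row lasts 1/8 s, in which the tool goes at most 62.5 mm and 10.7 degrees, less where a joint would pass 70% of its speed; a pose out of reach is approached as far as the arm can. A call with a number of a shift or a turn outside -1 to 1 is refused whole. A call with a gripper value outside its range is refused whole. The fingers move at their own pace and stop on an object; FORCE is the grip in N (left out, the last holds). Time passes only in rows, so rows that do not move let the fingers close. It gives the time, the measured TCP pose, the force, the opening and the grip force at its end, in the units of the state.
- readout.observe(): the state, without advancing time (a new reading comes with each control period).
- vision.get_image(name): name is "side" or "top" or "wrist"; returns a dict with "pixels" (384x512x3 uint8, blue, green, red), "z_map" (384x512 float32, m along the optical axis (not along the pixel's ray), 0 where there is no reading), "camera_matrix" (3x3 intrinsics, pixels), "position" and "rotation" of the camera in the world. Camera axes: x right, y up, looking along -z (the intrinsics and any distortion apply to the point x, -y, -z); pixel columns grow to the right and rows downward; lengths in m; the calibration is good to about 2 mm. The wrist camera is an equidistant fisheye: a pixel r from the principal point sees the ray r / f radians off the axis. A picture is of the moment at which its call begins.
- sign_off(): hands the job in; it is judged then, once.
The state is a dict: "clock": time; "joints": joint angles; "dq": joint speeds; "joint_efforts": joint torques, N m; "position": TCP position; "ee_rot": TCP orientation; "force": force on the tool from outside, world axes, zero at the start; "ft_torque": the same for the moment, N m; "width": opening from 0.0 (shut) to 1.0 (fully open); "gripper_force": force on a finger pad.
Only numpy, scipy, OpenCV 4.12 (cv2) and the standard library are available. Lean on these libraries where they do the work, as an engineer would, in place of code of your own. Each camera call takes 0.05 s, during which the arm holds its last target. There are 200 camera calls.

### The job

Set the line for the toy train: with your fingertips, lightly press the rubber-capped push-pin on top of the arch bridge all the way down, then the one on the water tower, and last the one on the engine shed. Leave the signal box's pin up, and do not lift, shift or knock over any of the toys.

Things in the scene. Friction and masses are not known exactly. Their poses are not given: they have to be found in the camera images.
- bridge: Toy arch bridge: two round-arched lattice sides with a deck between them, about 134 mm long (its x) by 74 mm wide (its y); a flat plate 44 x 74 mm joins the crowns, its top 90 mm above the table, and the push-pin stands on it. 0.5 kg. Origin: centre of its underside. Pin at the middle; loose toy, stays put when the pin is pressed straight down.
- bridge_pin_top (a point): Centre of the flat top of the arch bridge's push-pin, a wooden pin with a springy round rubber cap 26 mm across and 12 mm thick. The top stands 30 mm above the flat around the pin when fully up, 18 mm when fully down, with the cap not squashed. It moves with the pin and cap.
- bridge_pin (a joint): How far the arch bridge's pin is pushed in, m: 0 fully up, 0.012 fully down, at a firm stop; it starts between 0 and 0.003. Friction holds it: it takes about 3 N to slide, has no spring and stays where it is left.
- bridge_cap (a joint): How far the springy rubber cap of the arch bridge's pin is squashed, m: 0 relaxed, 0.008 squashed flat. It takes 2.2 N per mm and springs back; it gives under the finger before the pin slides. A light press squashes it less than 7 mm (15 N).
- tower: Toy water tower: round tank of 86 mm diameter with two dark hoops and a small spout on its -x side, on four legs and an 84 mm square foot; a 40 mm round collar on the tank, its top 98 mm above the table, carries the push-pin. 0.45 kg. Origin: centre of its underside. Pin at the middle; loose toy, stays put when the pin is pressed straight down.
- tower_pin_top (a point): Centre of the flat top of the water tower's push-pin, a wooden pin with a springy round rubber cap 26 mm across and 12 mm thick. The top stands 30 mm above the flat around the pin when fully up, 18 mm when fully down, with the cap not squashed. It moves with the pin and cap.
- tower_pin (a joint): How far the water tower's pin is pushed in, m: 0 fully up, 0.012 fully down, at a firm stop; it starts between 0 and 0.003. Friction holds it: it takes about 3 N to slide, has no spring and stays where it is left.
- tower_cap (a joint): How far the springy rubber cap of the water tower's pin is squashed, m: 0 relaxed, 0.008 squashed flat. It takes 2.2 N per mm and springs back; it gives under the finger before the pin slides. A light press squashes it less than 7 mm (15 N).
- shed: Toy engine shed: house 110 mm long (its x) by 84 mm wide with a pitched roof (ridge along x) and double doors at its -x end; a 36 mm square chimney block in the middle of the ridge, its top 96 mm above the table, carries the push-pin. 0.6 kg. Origin: centre of its underside. Pin at the middle; loose toy, stays put when the pin is pressed straight down.
- shed_pin_top (a point): Centre of the flat top of the engine shed's push-pin, a wooden pin with a springy round rubber cap 26 mm across and 12 mm thick. The top stands 30 mm above the flat around the pin when fully up, 18 mm when fully down, with the cap not squashed. It moves with the pin and cap.
- shed_pin (a joint): How far the engine shed's pin is pushed in, m: 0 fully up, 0.012 fully down, at a firm stop; it starts between 0 and 0.003. Friction holds it: it takes about 3 N to slide, has no spring and stays where it is left.
- shed_cap (a joint): How far the springy rubber cap of the engine shed's pin is squashed, m: 0 relaxed, 0.008 squashed flat. It takes 2.2 N per mm and springs back; it gives under the finger before the pin slides. A light press squashes it less than 7 mm (15 N).
- cabin: Toy signal box: slim square cabin with windows all round its upper floor, flat overhanging roof 78 mm square, on an 80 mm square foot; the roof, its top 98 mm above the table, carries the push-pin. 0.5 kg. Its pin is to be left up. Origin: centre of its underside. Pin at the middle; loose toy, stays put when the pin is pressed straight down.
- cabin_pin_top (a point): Centre of the flat top of the signal box's push-pin, a wooden pin with a springy round rubber cap 26 mm across and 12 mm thick. The top stands 30 mm above the flat around the pin when fully up, 18 mm when fully down, with the cap not squashed. It moves with the pin and cap.
- cabin_pin (a joint): How far the signal box's pin is pushed in, m: 0 fully up, 0.012 fully down, at a firm stop; it starts between 0 and 0.003. Friction holds it: it takes about 3 N to slide, has no spring and stays where it is left.
- cabin_cap (a joint): How far the springy rubber cap of the signal box's pin is squashed, m: 0 relaxed, 0.008 squashed flat. It takes 2.2 N per mm and springs back; it gives under the finger before the pin slides. A light press squashes it less than 7 mm (15 N).
- loco: Toy locomotive 80 x 36 mm, 60 mm high, standing on the track. Origin: centre of its underside. Bystander.
- wagon: Toy log wagon 70 x 32 mm, 43 mm high, standing on the track. Origin: centre of its underside. Bystander.
- tree: Toy fir tree, 44 mm across, 72 mm high, on the robot's side of the toys. Origin: centre of its underside. Bystander.
- bear: Toy bear 60 x 20 mm, 51 mm high, on the robot's side of the toys. Origin: centre of its underside. Bystander.

How it is judged:
By the outcome, as a careful person would: the job done as asked, in the order asked, and still so for the second after the job is handed in, with the robot touching nothing.
It also fails if it takes over 43 s, if anything falls off the work surface, if the arm or the gripper's body presses on something with over 40 N, if the wrist force passes 120 N, or if a joint passes its speed limit or range.

## Working session

There is one attempt and no reset: what is moved stays moved. The work goes in short steps, Python scripts to look and compute and a shell command to move; the robot and the scene stay as the last step left them, time stands still between calls to the robot, and variables do not carry over. Pictures are saved under pics/ and viewed, at most 10 in all, crops included, and the job is handed in when it is done.

```bash
mkdir -p pics; python3 - <<'E'
from cell import readout, vision, arm
import cv2,numpy as np
print(readout.observe())
for n in ("top","side"):
    d=vision.get_image(n); cv2.imwrite(f"pics/{n}0.png",d["pixels"]); np.savez(f"{n}0.npz",**d)
    print(n,d["camera_matrix"],d["position"],d["rotation"],[k for k in d])
E
```

```text
{'clock': 0.0, 'joints': array([-1.21361201,  0.43520087,  0.02497936,  1.57410781, -0.01160633,
        1.13395566, -0.07504724]), 'dq': array([ 6.81897924e-04, -2.61067823e-04,  1.73953102e-03,  6.68956653e-05,
        1.74222788e-03,  4.16334956e-04,  2.13454121e-03]), 'joint_efforts': array([-7.13334953e-05, -6.67830133e+01,  9.84874740e-01, -3.14446700e+01,
       -6.05545985e-02,  4.28261643e-02,  1.53327533e-04]), 'position': array([0.27717629, 0.55961686, 0.22595462]), 'ee_rot': array([-7.15872799e-01, -3.05872166e+00,  2.37402974e-03]), 'force': array([-0.0440077, -0.4190862,  0.1051179]), 'ft_torque': array([-0.01899991,  0.00528236,  0.01075853]), 'gripper_force': 0.0, 'width': 1.0025446522557717}
top [[486.68496228   0.         253.41913842]
 [  0.         486.68496228 188.81933643]
 [  0.           0.           1.        ]] [0.32621876 0.01755602 1.41385055] [ 0.12196464 -0.15255768 -1.57266987] ['pixels', 'z_map', 'camera_matrix', 'position', 'rotation']
side [[358.9754581    0.         251.50028549]
 [  0.         358.9754581  191.0626832 ]
 [  0.           0.           1.        ]] [ 0.29143638 -0.59354175  0.66231451] [ 0.87083385 -0.18767084 -0.35588083] ['pixels', 'z_map', 'camera_matrix', 'position', 'rotation']
```

View pics/top0.png

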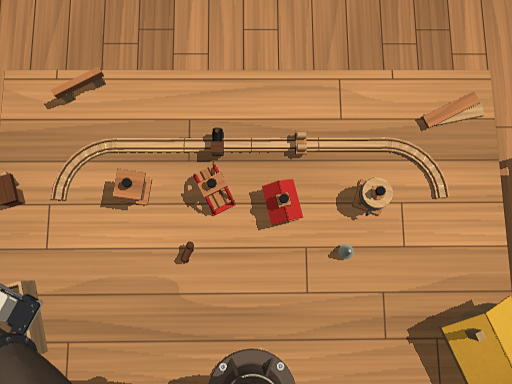

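View pics/side0.png

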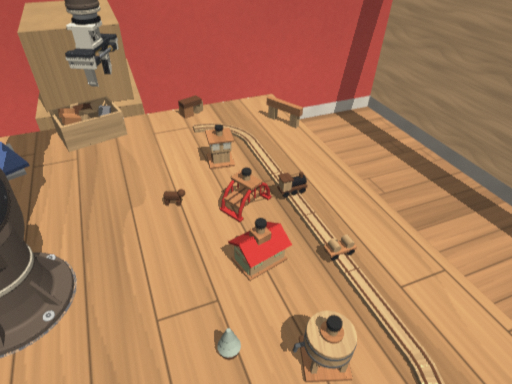

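Top view: cabin cap near (125,184), bridge cap (211,183), shed cap (284,200), tower cap (380,191). In the side view the same caps are at (219,129), (246,173), (261,223) and (334,324). The arm starts at far left.

```bash
cat > h.py <<'E'
import cv2,numpy as np
from scipy.spatial.transform import Rotation as R
def rays(d,uv):
    K=d["camera_matrix"]; uv=np.atleast_2d(uv).astype(float)
    r=np.c_[(uv[:,0]-K[0,2])/K[0,0],-(uv[:,1]-K[1,2])/K[1,1],-np.ones(len(uv))]
    return r@R.from_rotvec(d["rotation"]).as_matrix().T
def pts(d,v,u): return d["position"]+rays(d,np.c_[u,v])*d["z_map"][v,u][:,None]
seed={"top":dict(cabin=(125,184),bridge=(211,183),shed=(284,200),tower=(380,191)),
"side":dict(cabin=(219,129),bridge=(246,173),shed=(261,223),tower=(334,324))}
def blob(d,s,thr=60,w=14):
    m=(d["pixels"].max(2)<thr).astype(np.uint8)
    n,l,st,c=cv2.connectedComponentsWithStats(m)
    ks=[k for k in range(1,n) if st[k,4]>8]
    k=min(ks,key=lambda k:np.hypot(*(c[k]-s)))
    return l==k,c[k],st[k]
E
python3 - <<'E'
from h import *
D={n:dict(np.load(n+"0.npz")) for n in("top","side")}
for o in seed["top"]:
    tr=[]
    for n in D:
        d=D[n]; m,c,st=blob(d,seed[n][o]); v,u=np.nonzero(m); P=pts(d,v,u)
        z=P[:,2]; zt=np.percentile(z,95); T=P[z>zt-.005]
        tr.append((d["position"],rays(d,c)[0]))
        print(o,n,c.round(1),st,"ztop",zt.round(4),"top mid",((T.max(0)+T.min(0))/2).round(4),"ext",np.ptp(T,axis=0).round(3))
    (p,a),(q,b)=tr
    s=np.linalg.lstsq(np.c_[a,-b],q-p,rcond=None)[0]; x,y=p+a*s[0],q+b*s[1]
    print("  tri",((x+y)/2).round(4),"gap",np.linalg.norm(x-y).round(4))
M=R.from_rotvec([-.7159,-3.0587,.0024]).as_matrix(); print(M.round(3))
E
```

```text
cabin top [126.4 182.7] [122 179  10   9  70] ztop 0.133 top mid [0.5712 0.3323 0.131 ] ext [0.02  0.021 0.006]
cabin side [218.2 127.9] [215 126   7   5  31] ztop 0.1279 top mid [0.5707 0.3272 0.1257] ext [0.018 0.017 0.005]
  tri [0.5725 0.3335 0.12  ] gap 0.0005
bridge top [211.1 182.9] [207 179   9   9  65] ztop 0.1232 top mid [0.4542 0.0657 0.7661] ext [0.256 0.096 1.295]
bridge side [245.8 171.9] [242 169   9   7  47] ztop 0.1184 top mid [0.5698 0.1009 0.116 ] ext [0.02  0.022 0.005]
  tri [0.5728 0.1063 0.1103] gap 0.0008
shed top [283.4 198.2] [279 194  10   9  66] ztop 0.1304 top mid [ 0.5292 -0.09    0.1288] ext [0.019 0.022 0.007]
shed side [260.2 223.5] [256 219  10  10  80] ztop 0.1262 top mid [ 0.4144 -0.338   0.3918] ext [0.246 0.511 0.541]
  tri [ 0.5287 -0.0892  0.1174] gap 0.0005
tower top [379.6 190.7] [375 187  10   8  66] ztop 0.1314 top mid [ 0.4412 -0.1712  0.7702] ext [0.23  0.378 1.287]
tower side [333.5 323.4] [327 316  14  15 171] ztop 0.1281 top mid [ 0.424  -0.468   0.3927] ext [0.265 0.251 0.539]
  tri [ 0.5478 -0.3511  0.1187] gap 0.0005
[[-0.896  0.444 -0.001]
 [ 0.444  0.896 -0.001]
 [-0.    -0.002 -1.   ]]
```

```bash
python3 -m creep '[[0,0,0,-1,0],[0,0,0,-1,0],[0,0,0,-1,0],[0,0,0,-1,0],[0,0,0,-1,0],[0,0,0,-1,0],[0,0,0,-0.6,0],[0,0,0,0,0]]' 10
```

```text
clock: 1.1
position: [0.2773, 0.5598, 0.2263]
ee_rot: [0.001, -3.141, 0.001]
force: [0.2, -0.5, -0.5]
width: 0.179
gripper_force: 0.0
```

```bash
python3 -m creep '[[-0.5,-0.7,0,0,0],[-0.8,-1,0,0,0],[-0.8,-1,0,0,0],[-0.8,-1,0,0,0],[-0.8,-1,0,0,0],[-0.8,-1,0,0,0],[-0.7,-1,0,0,0],[-0.6,-1,0,0,0],[-0.5,-1,0,0,0],[-0.3,-0.7,0,0,0],[0,0,0,0,0],[0,0,0,0,0]]'
```

```text
clock: 2.6
position: [0.5413, 0.1851, 0.2266]
ee_rot: [0.001, -3.141, -0.001]
force: [-0.3, 0.1, 0.5]
width: 0.007
gripper_force: 0.0
```

```bash
python3 - <<'E'
from cell import vision,readout
from h import *
d=vision.get_image("wrist"); np.savez("wrist1.npz",**d); cv2.imwrite("pics/wrist1.png",d["pixels"])
print(d["camera_matrix"],d["position"],R.from_rotvec(d["rotation"]).as_matrix().round(3))
E
```

```text
[[297.31863964   0.         250.77482591]
 [  0.         297.31863964 191.19710073]
 [  0.           0.           1.        ]] [0.46562034 0.18509075 0.38428963] [[-0.001 -0.957 -0.289]
 [ 1.    -0.001  0.   ]
 [-0.001 -0.289  0.957]]
```

View pics/wrist1.png

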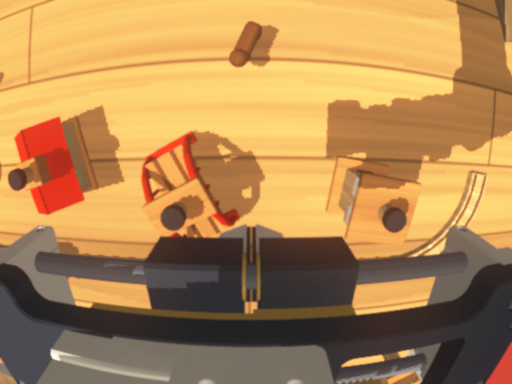

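Wrist view: bridge cap is at (173,216), cabin cap at (394,219) and shed cap at (17,179). The closed fingertips show around (251,230–310).

```bash
cat >> h.py <<'E'
def wray(d,u,v):
    K=d["camera_matrix"]; x=(np.asarray(u)-K[0,2])/K[0,0]; y=(np.asarray(v)-K[1,2])/K[1,1]; t=np.hypot(x,y)
    s=np.sin(t)/np.maximum(t,1e-9)
    return np.stack([x*s,-y*s,-np.cos(t)],-1)@R.from_rotvec(d["rotation"]).as_matrix().T
def wcap(d,s,z):
    m,c,st=blob(d,s); v,u=np.nonzero(m); r=wray(d,u,v)
    P=d["position"]+r*((z-d["position"][2])/r[:,2])[:,None]
    ax=R.from_rotvec(d["rotation"]).as_matrix()[:,2]; Z=d["position"]+r*(d["z_map"][v,u]/-(r@ax))[:,None]
    T=Z[abs(Z[:,2]-np.median(np.sort(Z[:,2])[-len(Z)//2:]))<.004]
    print(s,c.round(1),st,"plane mid",((P.max(0)+P.min(0))/2).round(4),"ext",np.ptp(P,axis=0).round(3),"depth top",((T.max(0)+T.min(0))/2).round(4),np.ptp(T,axis=0).round(3))
E
python3 - <<'E'
from h import *
d=dict(np.load("wrist1.npz"))
for s,z in (((173,216),.119),((394,219),.127),((17,179),.125)): wcap(d,s,z)
E
```

```text
(173, 216) [206.4 279.3] [ 151  240   92   73 4200] plane mid [0.6426 0.1227 0.119 ] ext [0.093 0.105 0.   ] depth top [0.5154 0.1689 0.3148] [0.017 0.027 0.006]
(394, 219) [291. 285.] [ 259  251   84   57 2962] plane mid [0.6401 0.2403 0.127 ] ext [0.072 0.093 0.   ] depth top [0.5144 0.2    0.3149] [0.016 0.025 0.006]
(17, 179) [206.4 279.3] [ 151  240   92   73 4200] plane mid [0.6386 0.1241 0.125 ] ext [0.091 0.103 0.   ] depth top [0.5154 0.1689 0.3148] [0.017 0.027 0.006]
```

```bash
sed -i 's/m,c,st=blob(d,s); v,u=np.nonzero(m); r=wray/q=dict(d); q["pixels"]=np.full_like(d["pixels"],255); x,y=s; sl=np.s_[max(0,y-25):y+20,max(0,x-25):x+25]; q["pixels"][sl]=d["pixels"][sl]; m,c,st=blob(q,s,80); v,u=np.nonzero(m); r=wray/' h.py
python3 - <<'E'
from h import *
d=dict(np.load("wrist1.npz"))
print(d["pixels"][[216,212,219],[173,173,394]])
for s,z in (((173,216),.119),((394,219),.127),((17,179),.125)): wcap(d,s,z)
E
```

```text
[[ 62  71  97]
 [ 61  72  98]
 [ 62  74 100]]
(173, 216) [182.4 212.5] [180 209   5   9  13] plane mid [0.5679 0.1182 0.119 ] ext [0.008 0.004 0.   ] depth top [0.5694 0.1173 0.1154] [0.008 0.004 0.003]Traceback (most recent call last):
  File "<stdin>", line 4, in <module>
  File "h.py", line 21, in wcap
    q=dict(d); q["pixels"]=np.full_like(d["pixels"],255); x,y=s; sl=np.s_[max(0,y-25):y+20,max(0,x-25):x+25]; q["pixels"][sl]=d["pixels"][sl]; m,c,st=blob(q,s,80); v,u=np.nonzero(m); r=wray(d,u,v)
                                                                                                                                                      ~~~~^^^^^^^^
  File "h.py", line 14, in blob
    k=min(ks,key=lambda k:np.hypot(*(c[k]-s)))
ValueError: min() iterable argument is empty
```

```bash
sed -i 's/blob(q,s,80)/blob(q,s,115)/' h.py
python3 - <<'E'
from h import *
d=dict(np.load("wrist1.npz"))
for s,z in (((173,216),.119),((394,219),.127),((17,179),.125)): wcap(d,s,z)
E
```

```text
(173, 216) [173.5 216.5] [162 204  24  26 473] plane mid [0.572  0.1089 0.119 ] ext [0.027 0.025 0.   ] depth top [0.5742 0.1078 0.117 ] [0.024 0.023 0.005]
(394, 219) [393.7 218.8] [383 207  23  25 433] plane mid [0.5729 0.3305 0.127 ] ext [0.027 0.027 0.   ] depth top [0.5745 0.3326 0.1261] [0.024 0.023 0.006]
(17, 179) [ 17.6 178.7] [  9 169  18  21 288] plane mid [ 0.5297 -0.0818  0.125 ] ext [0.024 0.032 0.   ] depth top [ 0.5305 -0.0868  0.1239] [0.022 0.022 0.006]
```

```bash
python3 -m creep '[[-0.4,-0.7,0,0,0],[-0.4,-0.7,0,0,0],[0,-0.54,0.4,0,0],[0,0,0.8,0,0],[0,0,0.7,0,0],[0,0,0.4,0,0],[0,0,0,0,0],[0,0,0,0,0]]'; python3 - <<'E'
from cell import vision
from h import *
d=vision.get_image("side"); np.savez("side1.npz",**d); cv2.imwrite("pics/side1.png",cv2.resize(d["pixels"][110:240,170:340],None,fx=4,fy=4))
E
```

```text
clock: 3.65
position: [0.5744, 0.1073, 0.1357]
ee_rot: [-0.002, 3.14, 0.001]
force: [0.4, -0.7, 0.1]
width: 0.005
gripper_force: 0.0
```

View pics/side1.png

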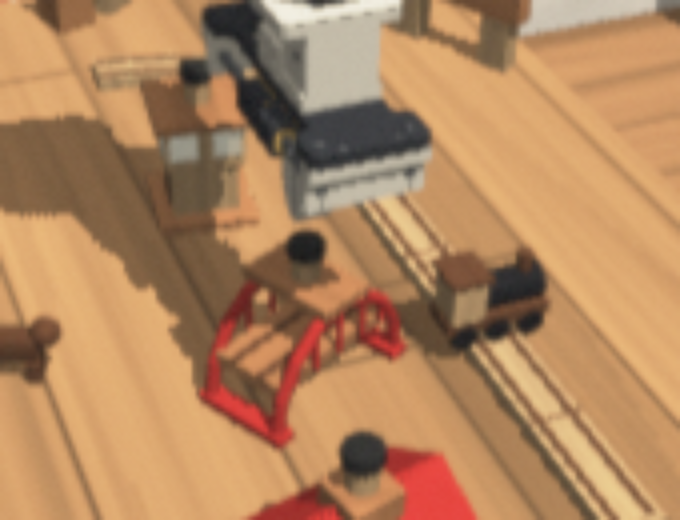

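```bash
python3 - <<'E'
from cell import readout,vision
from h import *
s=readout.observe(); print(s["clock"],s["position"],s["width"])
d=vision.get_image("side"); cv2.imwrite("pics/side2.png",cv2.resize(d["pixels"][30:240,130:340],None,fx=2.8,fy=2.8))
def proj(p):
    q=R.from_rotvec(d["rotation"]).inv().apply(p-d["position"]); K=d["camera_matrix"]
    return (K[0,2]+K[0,0]*q[0]/-q[2],K[1,2]+K[1,1]*q[1]/q[2])
for z in(0,.02,.066,.15): print(z,proj(s["position"]+[0,0,z]))
P=pts(d,*np.array([[155,145,160,150],[262,255,250,270]])); print(P.round(3))
E
```

```text
3.7 [0.57452974 0.10718195 0.13587553] 0.00486857512472819
0 (np.float64(246.5024765772087), np.float64(163.4131741783554))
0.02 (np.float64(246.56544312822402), np.float64(156.8888084829224))
0.066 (np.float64(246.717166422327), np.float64(141.16779090641558))
0.15 (np.float64(247.02190639673398), np.float64(109.59173976515729))
[[0.577 0.021 0.214]
 [0.56  0.022 0.244]
 [0.548 0.021 0.208]
 [0.593 0.014 0.229]]
```

View pics/side2.png

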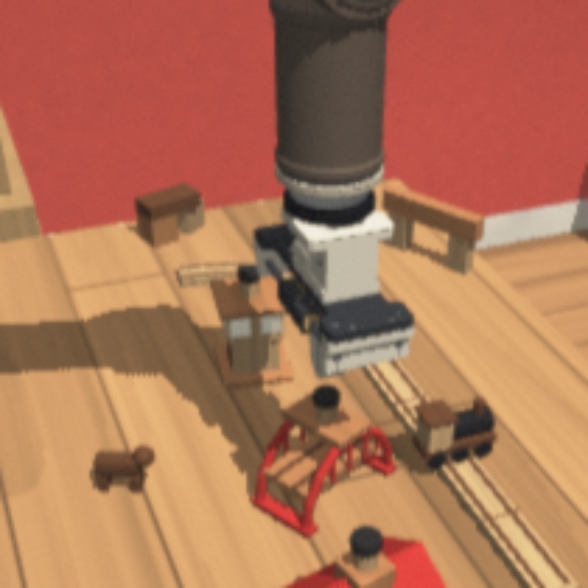

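The second side view shows the gripper body over the bridge at (258,150). Its near end hides the fingers, which matches the projected TCP just above the cap at (246,163). I'll press gently now.

```bash
python3 -m creep '[[0,0,0.2,0,0],[0,0,0.15,0,0],[0,0,0.1,0,0],[0,0,0.1,0,0],[0,0,0.05,0,0],[0,0,0,0,0]]'
```

```text
clock: 4.5
position: [0.5736, 0.1067, 0.1106]
ee_rot: [0.001, -3.141, 0.0]
force: [-1.2, -0.8, 1.3]
width: 0.006
gripper_force: 1.0
```

```bash
python3 -m creep '[[0,0,0.05,0,0],[0,0,0.05,0,0],[0,0,0,0,0]]'; python3 -m creep '[[0,0,0.03,0,0],[0,0,0,0,0]]'
```

```text
clock: 4.88
position: [0.5738, 0.1067, 0.1067]
ee_rot: [0.001, -3.142, 0.0]
force: [-2.3, -0.3, 2.6]
width: 0.005
gripper_force: 1.8
clock: 5.12
position: [0.5738, 0.1067, 0.1057]
ee_rot: [-0.001, 3.141, 0.0]
force: [-3.1, -0.5, 5.5]
width: 0.007
gripper_force: 2.9
```

```bash
python3 -m creep '[[0.02,0,0.02,0,0],[0,0,0.02,0,0],[0,0,0,0,0]]'
```

```text
clock: 5.5
position: [0.5738, 0.1067, 0.1046]
ee_rot: [-0.001, 3.14, 0.0]
force: [-1.5, -1.0, 8.0]
width: 0.006
gripper_force: 4.0
```

```bash
python3 -m creep '[[0,0,-0.1,0,0],[0,0,-0.3,0,0],[0,0,-0.7,0,0],[0,0,-0.8,0,0],[0,0,-0.5,0,0],[0,0,0,0,0]]'; python3 -m creep '[[0,-0.5,0,0,0],[0.1,-1,0,0,0],[0.1,-1,0,0,0],[0.1,-1,0,0,0],[0.1,-1,0,0,0],[0.1,-1,0,0,0],[0.1,-1,0,0,0],[0,-1,0,0,0],[0,-1,0,0,0],[0,-0.5,0,0,0],[0,-0.3,0,0,0],[0,0,0,0,0]]'; python3 - <<'E'
from cell import vision
from h import *
d=vision.get_image("wrist"); np.savez("wrist2.npz",**d); cv2.imwrite("pics/wrist2.png",d["pixels"])
d=vision.get_image("top");q=dict(d)
for o in("bridge","shed","tower"):
    m,c,st=blob(d,seed["top"][o]);v,u=np.nonzero(m);P=pts(d,v,u);print(o,c.round(1),st[4],np.median(P,axis=0).round(4))
E
```

```text
clock: 6.25
position: [0.5741, 0.1071, 0.2019]
ee_rot: [-0.002, 3.138, 0.002]
force: [-0.5, -0.2, 0.2]
width: 0.006
gripper_force: 0.0
clock: 7.75
position: [0.5491, -0.2652, 0.1995]
ee_rot: [0.001, -3.141, -0.001]
force: [0.3, 1.3, -0.4]
width: 0.005
gripper_force: 0.0
bridge [211.4 183.5] 56 [0.5719 0.1064 0.1082]
shed [283.7 198. ] 70 [ 0.5283 -0.0902  0.1247]
tower [355.6 211.8] 2847 [ 0.421  -0.1794  0.6737]
```

View pics/wrist2.png

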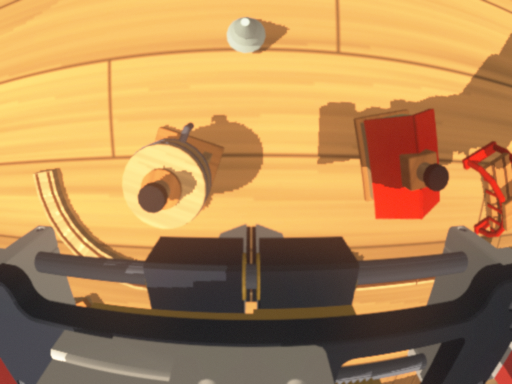

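Wrist view: tower cap is at (153,197) and shed cap at (435,177). The bridge cap top now measures 0.108, which is fully down, and the bridge hasn't shifted.

```bash
python3 - <<'E'
from h import *
d=dict(np.load("wrist2.npz"))
for s,z in (((153,197),.127),((435,177),.125)): wcap(d,s,z)
E
```

```text
(153, 197) [156.5 196.3] [144 183  23  28 398] plane mid [ 0.5479 -0.3461  0.127 ] ext [0.024 0.02  0.   ] depth top [ 0.5489 -0.3474  0.1253] [0.023 0.019 0.005]
(435, 177) [433.1 175.6] [417 163  31  27 614] plane mid [ 0.5289 -0.0982  0.125 ] ext [0.025 0.037 0.   ] depth top [ 0.5302 -0.0907  0.1232] [0.023 0.025 0.005]
```

```bash
python3 -m creep '[[0,-0.8,0,0,0],[0.01,-0.9,0,0,0],[0.01,-0.42,0.3,0,0],[0,0,0.7,0,0],[0,0,0.4,0,0],[0,0,0.1,0,0],[0,0,0,0,0],[0,0,0,0,0]]'
```

```text
clock: 8.85
position: [0.5492, -0.3501, 0.1409]
ee_rot: [-0.002, 3.14, -0.001]
force: [0.4, -0.0, -0.4]
width: 0.006
gripper_force: 0.0
```

```bash
python3 -m creep '[[0,0,0.2,0,0],[0,0,0.15,0,0],[0,0,0.1,0,0],[0,0,0.1,0,0],[0,0,0.05,0,0],[0,0,0,0,0]]'
```

```text
clock: 9.6
position: [0.5486, -0.3501, 0.1158]
ee_rot: [0.001, -3.142, -0.0]
force: [-0.3, -0.1, 2.1]
width: 0.007
gripper_force: 1.0
```

```bash
python3 -m creep '[[0,0,0.03,0,0],[0,0,0.03,0,0],[0,0,0,0,0]]'; python3 -m creep '[[0,0,0.025,0,0],[0,0,0,0,0]]'
```

```text
clock: 9.98
position: [0.5487, -0.3501, 0.1138]
ee_rot: [-0.001, 3.141, -0.0]
force: [-0.7, 1.5, 6.6]
width: 0.003
gripper_force: 2.8
clock: 10.22
position: [0.5487, -0.3501, 0.113]
ee_rot: [-0.001, 3.141, -0.0]
force: [-1.7, 1.8, 6.9]
width: 0.006
gripper_force: 3.7
```

```bash
python3 -m creep '[[0,0,0.02,0,0],[0,0,0,0,0]]'; python3 -m creep '[[0,0,-0.1,0,0],[0,0,-0.3,0,0],[0,0,-0.7,0,0],[0,0,-0.7,0,0],[0,0,-0.3,0,0],[0,0,0,0,0]]'; python3 - <<'E'
from cell import vision
from h import *
d=vision.get_image("wrist"); np.savez("wrist3.npz",**d)
E
python3 -m creep '[[0,0.5,0,0,0],[0.1,1,0,0,0],[0.1,1,0,0,0],[0.1,1,0,0,0],[0.1,1,0,0,0],[0.07,1,0,0,0],[0,0.7,0,0,0],[0,0.3,0,0,0],[0,0,0.3,0,0],[0,0,0,0,0],[0,0,0,0,0]]'; python3 - <<'E'
from cell import vision
from h import *
d=vision.get_image("side")
for o in("bridge","tower"):
    m,c,st=blob(d,seed["side"][o]);v,u=np.nonzero(m);P=pts(d,v,u);P=P[P[:,2]<.2];print(o,c.round(1),st[4],np.median(P,axis=0).round(4),np.percentile(P[:,2],90).round(4))
E
```

```text
clock: 10.48
position: [0.5487, -0.3501, 0.1124]
ee_rot: [-0.001, 3.141, -0.0]
force: [-2.2, 1.9, 7.8]
width: 0.007
gripper_force: 4.3
clock: 11.22
position: [0.5488, -0.3503, 0.1963]
ee_rot: [-0.001, 3.14, -0.001]
force: [0.0, -0.7, -1.0]
width: 0.006
gripper_force: 0.0
clock: 12.65
position: [0.5293, -0.0914, 0.1834]
ee_rot: [-0.002, -3.141, 0.001]
force: [0.9, -0.3, 0.4]
width: 0.007
gripper_force: 0.0
bridge [253.  165.5] 658 [0.5633 0.0985 0.1048] 0.1077
tower [332.4 326.7] 160 [ 0.544  -0.354   0.1157] 0.117
```

```bash
python3 -m creep '[[0,0.05,0.3,0,0],[0,0,0.5,0,0],[0,0,0.3,0,0],[0,0,0.1,0,0],[0,0,0,0,0],[0,0,0,0,0]]'; python3 -m creep '[[0,0,0.15,0,0],[0,0,0.1,0,0],[0,0,0.1,0,0],[0,0,0.1,0,0],[0,0,0.05,0,0],[0,0,0,0,0]]'
```

```text
clock: 13.45
position: [0.53, -0.0882, 0.1362]
ee_rot: [-0.001, 3.141, -0.0]
force: [-0.5, -0.3, 0.5]
width: 0.001
gripper_force: 0.0
clock: 14.2
position: [0.5295, -0.088, 0.1156]
ee_rot: [0.001, -3.141, -0.0]
force: [-0.7, 0.4, 2.5]
width: 0.007
gripper_force: 1.0
```

```bash
python3 -m creep '[[0,0,0.05,0,0],[0,0,0.03,0,0],[0,0,0,0,0]]'; python3 -m creep '[[0,0,0.025,0,0],[0,0,0.02,0,0],[0,0,0,0,0]]'
```

```text
clock: 14.58
position: [0.5296, -0.0881, 0.1126]
ee_rot: [-0.001, 3.142, 0.0]
force: [-0.7, 0.1, 4.1]
width: 0.002
gripper_force: 1.9
clock: 14.95
position: [0.5296, -0.0881, 0.111]
ee_rot: [-0.001, 3.141, 0.0]
force: [-2.1, -0.2, 6.6]
width: 0.007
gripper_force: 3.6
```

```bash
python3 -m creep '[[0,0,0.02,0,0],[0,0,0,0,0]]'; python3 -m creep '[[0,0,-0.1,0,0],[0,0,-0.3,0,0],[0,0,-0.7,0,0],[0,0,-0.8,0,0],[0,0,-0.5,0,0],[0,0,0,0,0]]'; python3 -m creep '[[0.5,0,-0.3,0,0],[1,0,-0.5,0,0],[1,0,-0.5,0,0],[0.8,0,0,0,0],[0.4,0,0,0,0],[0,0,0,0,0],[0,0,0,0,0]]'; python3 - <<'E'
from cell import vision
from h import *
for n in("top","side"):
    d=vision.get_image(n); cv2.imwrite(f"pics/{n}9.png",d["pixels"]); d0=dict(np.load(n+"0.npz"))
    for o in seed[n]:
        r=[]
        for e in(d0,d):
            m,c,st=blob(e,seed[n][o]);v,u=np.nonzero(m);P=pts(e,v,u);P=P[P[:,2]<.2];r+=[c.round(1),st[4],(np.median(P,axis=0).round(4) if len(P) else None)]
        print(n,o,r)
E
```

```text
clock: 15.2
position: [0.5296, -0.0881, 0.1103]
ee_rot: [-0.001, 3.141, 0.0]
force: [-3.5, 1.4, 9.1]
width: 0.001
gripper_force: 4.3
clock: 15.95
position: [0.5306, -0.0883, 0.2077]
ee_rot: [-0.001, 3.138, -0.0]
force: [0.1, -0.6, 0.4]
width: 0.009
gripper_force: 0.0
clock: 16.82
position: [0.3826, -0.0881, 0.2577]
ee_rot: [-0.002, 3.141, -0.0]
force: [0.2, -0.2, 0.6]
width: 0.007
gripper_force: 0.0
top cabin [array([126.4, 182.7]), np.int32(70), array([0.5707, 0.3322, 0.128 ]), array([126.3, 182.6]), np.int32(68), array([0.5715, 0.3326, 0.1275])]
top bridge [array([211.1, 182.9]), np.int32(65), array([0.5716, 0.106 , 0.1181]), array([211.4, 183.6]), np.int32(57), array([0.5714, 0.1063, 0.1084])]
top shed [array([283.4, 198.2]), np.int32(66), array([ 0.528 , -0.088 ,  0.1262]), array([283. , 198.6]), np.int32(60), array([ 0.5278, -0.0886,  0.1145])]
top tower [array([379.6, 190.7]), np.int32(66), array([ 0.5467, -0.3495,  0.1272]), array([378.8, 191.2]), np.int32(64), array([ 0.5475, -0.3495,  0.1167])]
side cabin [array([218.2, 127.9]), np.int32(31), array([0.57  , 0.3247, 0.1256]), array([218.4, 127.9]), np.int32(28), array([0.57  , 0.3245, 0.1258])]
side bridge [array([245.8, 171.9]), np.int32(47), array([0.5693, 0.098 , 0.1169]), array([245.6, 175. ]), np.int32(45), array([0.5686, 0.0979, 0.1071])]
side shed [array([260.2, 223.5]), np.int32(80), array([ 0.5259, -0.0958,  0.1242]), array([259.9, 227.1]), np.int32(75), array([ 0.5254, -0.0954,  0.1131])]
side tower [array([333.5, 323.4]), np.int32(171), array([ 0.5441, -0.3542,  0.1265]), array([332.5, 326.8]), np.int32(164), array([ 0.5443, -0.354 ,  0.1158])]
```

View pics/side9.png

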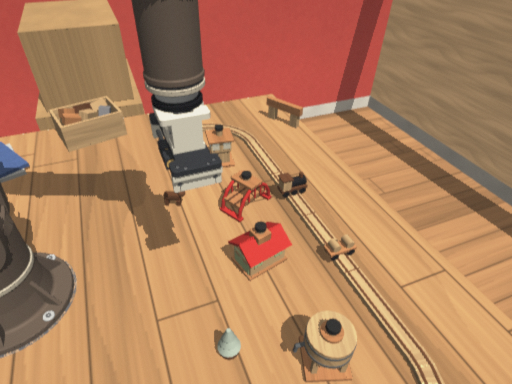

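The final side view shows all the toys standing where they were. The bridge cap (246,175), shed cap (260,227) and tower cap (333,327) measure 0.108, 0.1145 and 0.1167 against 0.108, 0.114 and 0.116 for fully down. The cabin pin is still up and the arm is clear.

```bash
python3 -c "
from cell import sign_off
print(sign_off())"
```

```text
the job is handed in; nothing more can be done
None
```

I pressed the bridge, tower and shed pins fully down in that order, with about 8–9 N at most on each; the signal box's pin is still up, the four pinned toys measured unmoved and the rest looked undisturbed, and the job was handed in at about 17 s.

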